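# Snap the siphon cap back onto the washer's dispenser drawer

### The job

The washing machine's dispenser drawer stands on the counter after cleaning, and its loose siphon cap stands beside it. Pick up the cap, set it mouth down over the bare siphon post in the drawer and press it until it clicks, then keep pressing until it is fully home; finish while still holding it down firmly with the gripper, without letting go. Leave the cup, the brush and the detergent bottle where they are.

Things in the scene. Friction and masses are not known exactly. Their poses are not given: they have to be found in the camera images.
- siphon_cap: the loose siphon cap, plain grey plastic, about 25 g: a round bell 34 mm across, 36 mm high, open below, with a flat upright finger fin on top 26 mm long (cap's x), 10 mm thick (its y), 18 mm high; 54 mm in all. Stands mouth down on the counter. Origin: centre of its underside, z up. Its mouth is a snap lip 18.4 mm across, 3 mm high; bore above it 23 mm wide. Any turn about z fits
- cap_center (a point): the loose siphon cap's centre, on its axis half-way up (27 mm above its underside); axes as the cap's
- drawer: the dispenser drawer, firm on the counter: grey tub 260 mm long (x), 190 mm wide, 60 mm high; front plate at its -x end 74 mm high. Origin under the middle, on the counter. Its left half (+y) has two compartments with a siphon post each: the front post is bare; the rear one, 127 mm behind it, already wears such a cap, top 72 mm up
- post_tip (a point): top of the bare siphon post, on its axis, 49 mm above the counter. The post is 16 mm across, its last 7 mm taper to 8 mm. It stands mid-way in a compartment 126 mm (x) by 88 mm (y) with walls up to 60 mm above the counter; the front plate is 68 mm from its axis
- post_seat (a point): point on the bare post's axis, 31 mm below its tip, where the centre of the cap's underside lies when fully home on its ribs (cap centre 27 mm above this point); z up. Sprung bumps on the post meet the cap's lip 11 mm above home; getting past them takes about 10 N, then the force drops (the click) some 8 mm above home and they draw it down. Then press on with 10 to 20 N
- dosing_cup: bystander: white plastic dosing cup, open on top, 60 mm across, 48 mm high; origin at the centre of its underside
- nail_brush: bystander: small wooden scrubbing brush, 80 x 36 x 32 mm, bristles down, long along its x; origin at the centre of its underside
- detergent: bystander: blue detergent bottle, 75 x 120 mm, 194 mm high; origin at the centre of its underside
Not all that is in view belongs to the job. What is meant by the siphon_cap is not blue, green or purple, and is the larger of those in its own colour.

How it is judged:
On the way, in this order (a step that is already met when the one before it is completed fails the run):
1. the cap has been picked up by the fingers (height (world z) of cap_center above 0.06 m and contact force between the fingers and siphon_cap above 1 N), for 0.2 s.
2. the cap sits home on the bare post, past the click (z of cap_center in the frame of post_seat below 0.0295 m and horizontal distance between cap_center and post_seat below 0.004 m and angle between cap_center's own z axis and vertical below 0.08 rad), for 0.2 s.
At the end, for the whole second after the job is handed in: The cap is on the bare post, its underside within 2 mm of its seat, within 4 mm of the post axis and upright (within 0.08 rad), and the fingers are still on it, pushing it down onto the drawer with more than 7 N (z of cap_center in the frame of post_seat between 0.024 and 0.029 m and horizontal distance between cap_center and post_seat below 0.004 m and angle between cap_center's own z axis and vertical below 0.08 rad and contact force between siphon_cap and drawer above 7 N and contact force between the fingers and siphon_cap above 3 N); the arm keeps its last pose, push and grip.
It fails at once if the dosing cup was disturbed (distance of dosing_cup from where it was at the start of the episode above 0.02 m).
It fails at once if the brush was disturbed (distance of nail_brush from where it was at the start of the episode above 0.02 m).
It fails at once if the detergent bottle was disturbed (distance of detergent from where it was at the start of the episode above 0.02 m).
It also fails if it takes over 42 s, if anything falls off the work surface, if the arm or the gripper's body presses on something with over 40 N, if the wrist force passes 120 N, or if a joint passes its speed limit or range.

### The arm

A 6-joint arm with a two-finger parallel gripper is mounted at the origin on the work surface. World frame = base frame: x ahead of the robot, y to its left, z up, the work surface at z = 0. Lengths are in m, angles in rad, forces in N, time in s.
With the tool pointing down it reaches from about 0.325 to 0.9 m from the base axis. Payload 6.1 kg.
Tool frame: the origin (TCP) lies at the very end of the fingers, on their centre line; the grasp point (between the pads) lies 19 mm behind it (env.grip_point_offset is the distance from the TCP to the grasp point, in m); z points along the fingers, y is the line along which they close (so a half turn about z gives the same grasp; the last joint's range is limited). The gripper opens to 87 mm and grips with 3 to 60 N. Pads are 19 mm wide; open, the fingers measure 117 mm over their backs; the gripper's body (75 mm by 190 mm) begins 51 mm behind the grasp point.
Start: joints at [1.178, 0.22, 1.526, -0, 1.395, -0.126], TCP at [0.165, 0.603, 0.194] pointing down, gripper open.
Joint ranges: [-2.98, 2.98], [-0.91, 2.08], [0.09, 2.57], [-1.24, 4.39], [0.2, 2.65], [-2.68, 2.68]. Speed limits (rad/s): [2.57, 2.57, 3.01, 3.14, 3.14, 3.14].

### API

Orientations are given as a rotation vector (axis times angle).
In Python, from station import env gives the robot as it stands.
- The arm moves only by the tool drive_tool, never from a script. Its argument "commands" is text: rows parted by semicolons, each of 7 numbers parted by spaces: the shift along the tool's x, y, z scaled (see below), then the turn, a rotation vector about the tool's x, y, z scaled (see below), then the opening, from 0 (shut) to 1 (fully open). In form: x y z rx ry rz gripper; .... A call has 1 to 12 rows; each row shifts and turns the commanded pose from where the row before left it, along the tool's axes as they then stand; what a row does not reach is not made up. The controller multiplies each number of a shift by 0.04 m and each number of a turn by 4 degrees. A row lasts 1/12 s, in which the tool goes at most 41.7 mm and 7.16 degrees, less where a joint would pass 70% of its speed; a pose out of reach is approached as far as the arm can. A call with a number of a shift or a turn outside -1 to 1 is refused whole. A call with a gripper value outside its range is refused whole. The fingers move at their own pace and stop on an object; the grip force is fixed at half the most. Time passes only in rows, so rows that do not move let the fingers close. It gives the time, the measured TCP pose, the force, the opening and the grip force at its end, in the units of the state.
- env.read_state(): the state, without advancing time (a new reading comes with each control period).
- env.camera(name): name is "scene" or "top"; returns the picture (480x640x3 uint8, blue, green, red); there is no depth.
- env.camera_params(name): a dict with "vertical_fov" (degrees; the focal length in pixels is half the picture's height over the tangent of half this angle, whatever the lens; pixels are square), "cx", "cy" (the principal point, pixels), "dist_coeffs" ([k1, k2, p1, p2, k3] as OpenCV has them; the pictures are not rectified), "R" (3x3) and "t" (3): a world point X has camera coordinates R X + t. Camera axes: x right, y down, z forward; pixel columns grow to the right and rows downward; lengths in m; the calibration is good to about 2 mm. A picture is of the moment at which its call begins. camera_params takes no time and is no camera call.
- env.job_done(): hands the job in; it is judged then, once.
The state is a dict: "t": time; "q": joint angles; "dq": joint speeds; "joint_efforts": joint torques, N m; "ee_pos": TCP position; "eef_rot": TCP orientation; "force": force on the tool from outside, world axes, zero at the start; "torque": the same for the moment, N m; "grip_width": opening from 0.0 (shut) to 1.0 (fully open); "grip_force": force on a finger pad.
Only numpy, scipy, OpenCV 4.12 (cv2) and the standard library are available. Lean on these libraries where they do the work, as an engineer would, in place of code of your own. Each camera call takes 0.05 s, during which the arm holds its last target. There are 200 camera calls.

## Working session

There is one attempt and no reset: what is moved stays moved. The work goes in short steps, Python scripts to look and compute and a tool call to move; the robot and the scene stay as the last step left them, time stands still between calls to the robot, and variables do not carry over. Pictures are saved under pics/ and viewed, at most 10 in all, crops included, and the job is handed in when it is done.

Besides the shell and the picture viewer there is one more tool, called after "Request:" by a JSON object that holds its "op" and its "data". drive_tool: Moves the arm, as the interface text tells. Shifts and turns lie within -1 to 1; 1 stands for 0.04 m of shift or 4 degrees of turn. Its arguments: {"type":"object","properties":{"commands":{"type":"string"}},"required":["commands"]}

```bash
mkdir -p pics
python3 - <<'E'
from station import env
import cv2
for n in("scene","top"):
    cv2.imwrite(f"pics/{n}0.png",env.camera(n)); p=env.camera_params(n); print(n,p)
s=env.read_state(); print(s)
E
```

```text
scene {'vertical_fov': 57.157707431744825, 'cx': 322.863183273616, 'cy': 239.71857759348867, 'dist_coeffs': array([0.02144414, 0.        , 0.        , 0.        , 0.        ]), 'R': array([[ 0.52597218,  0.85047424,  0.00684334],
       [ 0.56675573, -0.3444856 , -0.74841006],
       [-0.63414605,  0.39752137, -0.66320099]]), 't': array([-0.31564758, -0.20839951,  1.31054585])}
top {'vertical_fov': 57.200588518259075, 'cx': 319.79636455954164, 'cy': 242.0712033719758, 'dist_coeffs': array([-0.05646222,  0.        ,  0.        ,  0.        ,  0.        ]), 'R': array([[ 0.01770321, -0.99984031,  0.00244024],
       [-0.9987987 , -0.01779619, -0.04565585],
       [ 0.04569198, -0.00162905, -0.99895425]]), 't': array([0.07204143, 0.49922509, 1.00289881])}
{'t': 0.1, 'q': array([ 1.17790489e+00,  2.21164117e-01,  1.52748875e+00,  4.16275028e-05,
        1.39469269e+00, -1.26099568e-01]), 'dq': array([-9.61550506e-04, -1.80093256e-03, -3.12629652e-03,  4.68709333e-05,
       -4.49929227e-04, -5.73268081e-04]), 'joint_efforts': array([ 1.00004050e-03, -4.95939016e+01, -3.88522339e+01,  7.01798033e-02,
        5.15482784e-02, -6.66623919e-05]), 'ee_pos': array([0.16453038, 0.60233156, 0.19304046]), 'eef_rot': array([-4.17780099e-01, -3.11319491e+00,  2.64434375e-03]), 'force': array([-0.29776147, -1.50942068, -0.72741892]), 'torque': array([ 0.01951498,  0.01679996, -0.01274349]), 'grip_force': 0.0, 'grip_width': 1.0014573090211087}
```

View pics/scene0.png

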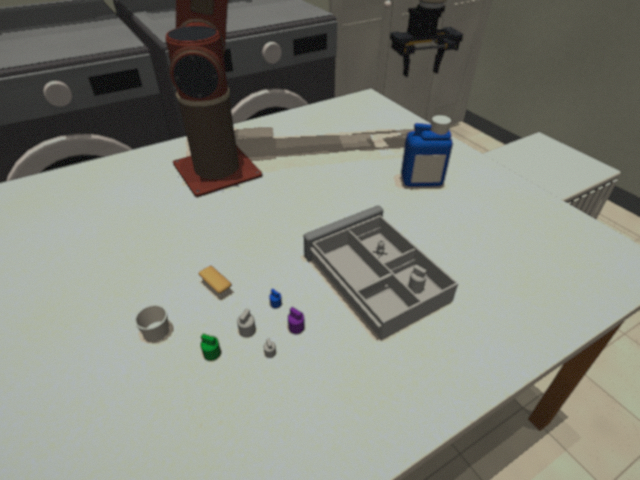

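View pics/top0.png

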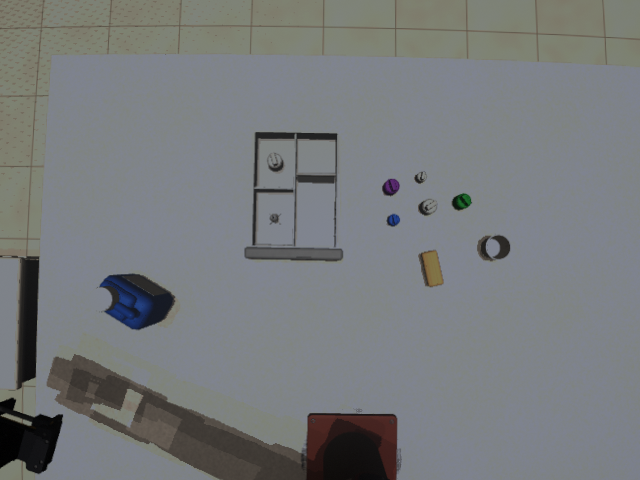

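Scene view: bottle at (426,155), drawer with its bare post at (380,247) and the capped rear post at (418,278), cup at (153,322), brush at (215,280).
Possible caps in the top view: large grey (429,206), small grey (421,176), purple (391,186), blue (393,219), green (462,201), and the cap already fitted in the drawer (275,161). By the description I choose the large grey one at (429,206), which is at (246,322) in the scene view. I'll check that with a crop.

Run:
```python
import cv2,numpy as np
t=cv2.imread("pics/top0.png");s=cv2.imread("pics/scene0.png")
f=lambda im,x,y,w,h,k:cv2.resize(im[y:y+h,x:x+w],None,fx=k,fy=k,interpolation=cv2.INTER_CUBIC)
a=np.hstack([f(t,400,165,50,50,8),f(s,225,305,50,50,8)])
b=np.hstack([f(t,255,197,40,20,10),f(s,360,232,40,20,10)])
cv2.imwrite("pics/c0.png",np.vstack([a,b]))
```

```text
(no output)
```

View pics/c0.png

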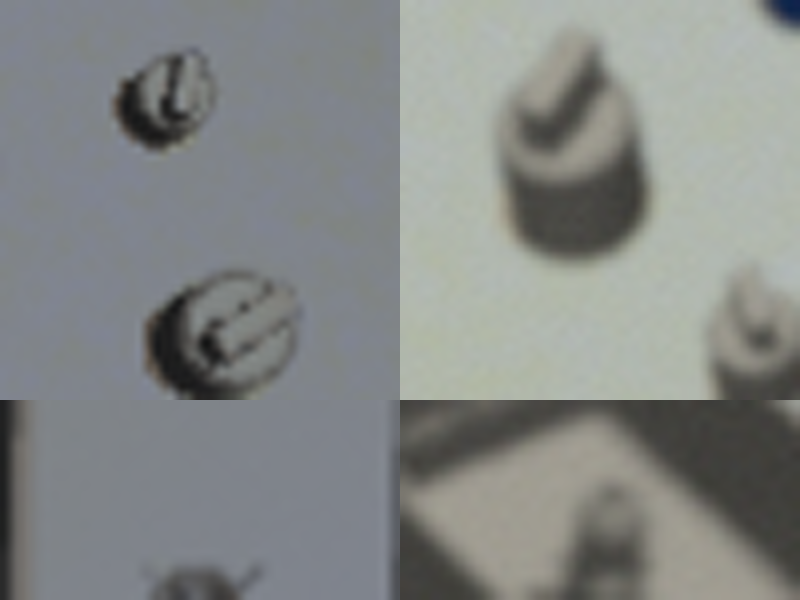

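Confirmed: the large grey cap is the one, and its fin in the top view runs from about (427.2,208.1) to (436.2,202.5). In the scene view the fin's top centre is near (244.4,313.8). Next I'll crop the post and do the geometry.

```bash
cat > h.py <<'E'
from station import env
import cv2,numpy as np
def ray(n,uv):
    p=env.camera_params(n); f=240/np.tan(np.radians(p["vertical_fov"]/2))
    K=np.array([[f,0,p["cx"]],[0,f,p["cy"]],[0,0,1]])
    x=cv2.undistortPoints(np.array([[uv]],float),K,p["dist_coeffs"])[0,0]
    R=np.array(p["R"]); return -R.T@p["t"], R.T@np.array([*x,1])
def onz(n,uv,z):
    o,d=ray(n,uv); return o+d*(z-o[2])/d[2]
def tri(a,b):
    (o,d),(q,e)=ray("top",a),ray("scene",b)
    s=np.linalg.lstsq(np.c_[d,-e],q-o,rcond=None)[0]
    P,Q=o+s[0]*d,q+s[1]*e; return (P+Q)/2,np.linalg.norm(P-Q)
E
python3 - <<'E'
from h import *
np.set_printoptions(precision=4,suppress=True)
print(onz("top",(432,205.5),.054),onz("top",(430,206.6),.036),onz("scene",(244.4,313.8),.054),onz("scene",(246,321),.036),tri((432,205.5),(244.4,313.8)))
a,b=onz("top",(427.2,208.1),.054),onz("top",(436.2,202.5),.054);print(a,b,np.linalg.norm(a-b),np.degrees(np.arctan2(*(b-a)[[1,0]])))
t=cv2.imread("pics/top0.png");s=cv2.imread("pics/scene0.png")
f=lambda im,x,y,w,h,k:cv2.resize(im[y:y+h,x:x+w],None,fx=k,fy=k,interpolation=cv2.INTER_CUBIC)
cv2.imwrite("pics/c1.png",np.hstack([f(t,260,203,30,30,13),f(s,366,232,30,30,13)]))
E
```

```text
[ 0.5818 -0.1673  0.054 ] [ 0.5817 -0.1674  0.036 ] [ 0.5858 -0.1666  0.054 ] [ 0.5891 -0.1669  0.036 ] (array([ 0.5828, -0.1669,  0.0511]), np.float64(0.002425416060822474))
[ 0.5758 -0.1566  0.054 ] [ 0.5888 -0.1767  0.054 ] 0.02395030949915317 -57.26591645665185
```

View pics/c1.png

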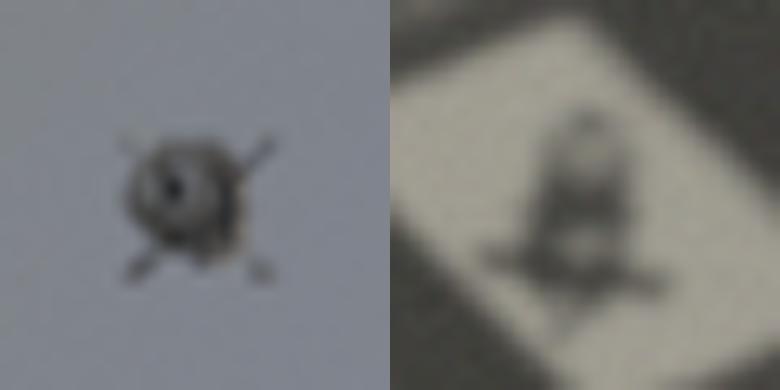

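Top crop: the post tip's hole is near (272.9,216.9) and the rib cross is centred near (274.7,218.5). Scene crop: the tip is near (380.8,240.9).

Run:
```python
from h import *
from scipy.spatial.transform import Rotation as Ro
np.set_printoptions(precision=4,suppress=True)
print("tip",onz("top",(272.9,216.9),.049),onz("top",(274.7,218.5),.018),onz("scene",(380.8,240.9),.049),tri((272.9,216.9),(380.8,240.9)))
print("cap",onz("top",(431.6,205.1),.054),onz("top",(429.5,206.2),.036),onz("scene",(243.9,313.3),.054),tri((431.6,205.1),(243.9,313.3)))
s=env.read_state(); print(Ro.from_rotvec(s["eef_rot"]).as_matrix())
```

```text
tip [0.5504 0.1863 0.049 ] [0.5499 0.1854 0.018 ] [0.55   0.1856 0.049 ] (array([0.5501, 0.186 , 0.049 ]), np.float64(0.0007312043883485157))
cap [ 0.5827 -0.1664  0.054 ] [ 0.5825 -0.1662  0.036 ] [ 0.5842 -0.1669  0.054 ] (array([ 0.583 , -0.1667,  0.0526]), np.float64(0.0002177669314206547))
[[-0.9646  0.2636 -0.0007]
 [ 0.2636  0.9646 -0.0016]
 [ 0.0003 -0.0017 -1.    ]]
```

Tip is (0.550,0.186), triangulated z 0.049, which matches the given height. Cap is (0.583,-0.1665), z 0.053 against 0.054. The fin is at -57°. First I'll raise clear of the bottle and turn 42°.

Request:
{"op": "drive_tool", "data": {"commands": "0 0 -1 0 0 1 0.45;0 0 -1 0 0 1 0.45;0 0 0 0 0 1 0.45;0 0 0 0 0 1 0.45;0 0 0 0 0 1 0.45;0 0 0 0 0 1 0.45;0 0 0 0 0 1 0.45;0 0 0 0 0 1 0.45;0 0 0 0 0 1 0.45;0 0 0 0 0 1 0.45;0 0 0 0 0 0.5 0.45;0 0 0 0 0 0 0.45"}}

```text
t: 1.1
ee_pos: [0.1646, 0.6026, 0.2734]
eef_rot: [1.508, 2.756, -0.002]
force: [-0.6, 0.2, -0.3]
grip_width: 0.453
grip_force: 0.0
```

```bash
cat >> h.py <<'E'
def to(p):
    from scipy.spatial.transform import Rotation as Ro
    s=env.read_state(); R=Ro.from_rotvec(s["eef_rot"]).as_matrix()
    print("t",s["t"],"tcp",s["ee_pos"].round(4),"yaw x",np.degrees(np.arctan2(R[1,0],R[0,0])).round(2),"tilt",R[:2,2].round(4),
      "shift/.04",(R.T@(np.array(p)-s["ee_pos"])/.04).round(3),"F",s["force"].round(1),"w",round(s["grip_width"],3))
E
python3 -c "
from h import *
to((.583,-.1665,.12))"
```

```text
t 1.1 tcp [0.1646 0.6026 0.2734] yaw x 122.64 tilt [-0.0004 -0.0011] shift/.04 [-21.829  -1.562   3.851] F [-0.6  0.2 -0.3] w 0.453
```

Request:
{"op": "drive_tool", "data": {"commands": "-0.9 -0.07 0 0 0 0 0.45;-0.9 -0.07 0 0 0 0 0.45;-0.9 -0.07 0 0 0 0 0.45;-0.9 -0.07 0 0 0 0 0.45;-0.9 -0.07 0 0 0 0 0.45;-0.9 -0.07 0 0 0 0 0.45;-0.9 -0.07 0 0 0 0 0.45;-0.9 -0.07 0 0 0 0 0.45;-0.9 -0.07 0 0 0 0 0.45;-0.9 -0.07 0 0 0 0 0.45;-0.9 -0.07 0 0 0 0 0.45;-0.9 -0.07 0 0 0 0 0.45"}}

```text
t: 2.1
ee_pos: [0.3703, 0.2196, 0.274]
eef_rot: [1.503, 2.758, 0.0]
force: [0.2, 0.3, 0.2]
grip_width: 0.452
grip_force: 0.0
```

Request:
{"op": "drive_tool", "data": {"commands": "-0.9 -0.07 0 0 0 0 0.45;-0.9 -0.07 0 0 0 0 0.45;-0.9 -0.07 0 0 0 0 0.45;-0.9 -0.07 0.4 0 0 0 0.45;-0.9 -0.07 0.4 0 0 0 0.45;-0.9 -0.07 0.4 0 0 0 0.45;-0.9 -0.07 0.5 0 0 0 0.45;-0.9 -0.07 0.5 0 0 0 0.45;-0.9 -0.07 0.5 0 0 0 0.45;-0.9 -0.07 0.5 0 0 0 0.45;-0.9 -0.07 0.5 0 0 0 0.45;-0.9 0 0.2 0 0 0 0.45"}}

```text
t: 3.1
ee_pos: [0.5758, -0.16, 0.1141]
eef_rot: [-1.502, -2.753, 0.001]
force: [-0.9, 0.2, -0.6]
grip_width: 0.454
grip_force: 0.0
```

```bash
python3 -c "
from h import *
to((.583,-.1665,.12)); t=env.camera('top');s=env.camera('scene')
f=lambda im,x,y,w,h,k:cv2.resize(im[y:y+h,x:x+w],None,fx=k,fy=k,interpolation=cv2.INTER_CUBIC)
cv2.imwrite('pics/a1.png',np.hstack([f(t,395,165,80,80,5),f(s,200,230,80,112,5)[:400]]) if 0 else np.hstack([f(t,380,150,100,100,4),f(s,195,240,100,100,4)]))"
```

```text
t 3.1 tcp [ 0.5758 -0.16    0.1141] yaw x 122.77 tilt [-0.0049  0.002 ] shift/.04 [-0.234  0.063 -0.148] F [-0.9  0.2 -0.6] w 0.454
```

View pics/a1.png

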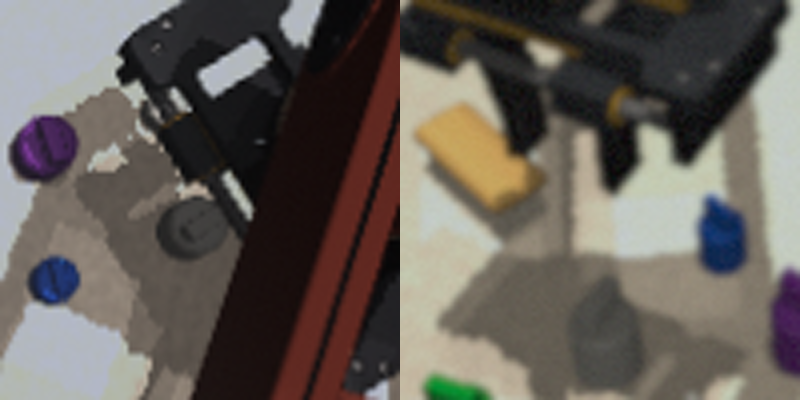

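The picture shows the cap untouched at about (246.7,322) in the scene view, with the gripper over it. I'll settle, then compare the projected fingertips with the image.

Request:
{"op": "drive_tool", "data": {"commands": "-0.12 0.03 0 0 0 0 0.45;-0.12 0.03 0 0 0 0 0.45;0 0 0 0 0 0 0.45;0 0 0 0 0 0 0.45"}}

```text
t: 3.53
ee_pos: [0.5852, -0.165, 0.1192]
eef_rot: [1.503, 2.757, 0.0]
force: [0.1, -0.7, 0.2]
grip_width: 0.451
grip_force: 0.0
```

Run:
```python
from h import *
from scipy.spatial.transform import Rotation as Ro
to((.583,-.1665,.039))
s=env.read_state();R=Ro.from_rotvec(s["eef_rot"]).as_matrix()
im=env.camera('scene');p=env.camera_params('scene');f=240/np.tan(np.radians(p["vertical_fov"]/2))
P=[s["ee_pos"]+R@np.array(v) for v in [(0,0,0),(0,.02,0),(0,-.02,0)]]
K=np.array([[f,0,p["cx"]],[0,f,p["cy"]],[0,0,1]])
uv=cv2.projectPoints(np.array(P),cv2.Rodrigues(p["R"])[0],p["t"],K,p["dist_coeffs"])[0][:,0];print(uv)
c=cv2.resize(im[230:350,190:320],None,fx=5,fy=5,interpolation=cv2.INTER_CUBIC)
for q in uv: cv2.circle(c,tuple(int(v) for v in ((q-[190,230])*5+2.5)),4,(0,0,255),1)
cv2.imwrite("pics/a2.png",c)
```

```text
t 3.5333 tcp [ 0.5852 -0.165   0.1192] yaw x 122.79 tilt [ 0.0015 -0.0005] shift/.04 [ 0.    -0.069  2.005] F [ 0.1 -0.7  0.2] w 0.451
[[241.11410244 290.15508545]
 [250.56172912 293.79054458]
 [231.81251672 286.57762331]]
```

View pics/a2.png

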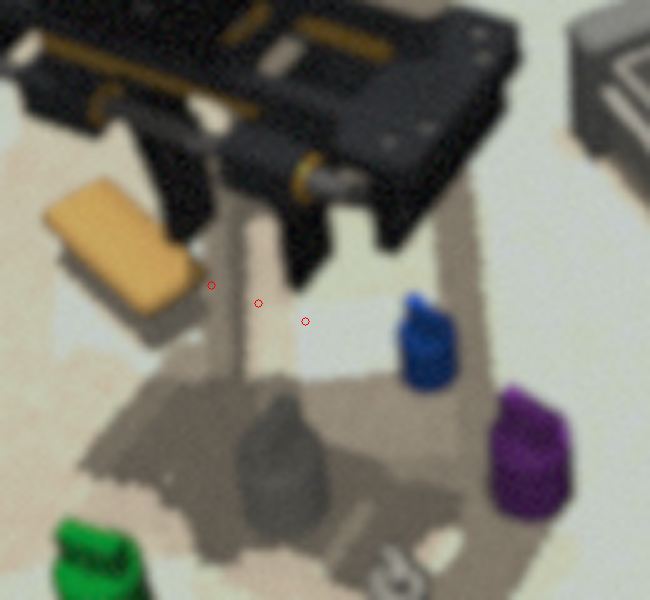

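Fingertips show at crop (180,240) and (300,285), about 8 px above the projected TCP. I'll compare with the start picture before descending.

Run:
```python
from h import *
p=env.camera_params('scene');f=240/np.tan(np.radians(p["vertical_fov"]/2))
K=np.array([[f,0,p["cx"]],[0,f,p["cy"]],[0,0,1]])
P=np.array([[.16453,.60233,.193],[.1645+.2636*.0435,.6023+.9646*.0435,.193],[.1645-.2636*.0435,.6023-.9646*.0435,.193],[.1645,.6023,.212],[.1645,.6023,.263]])
print(cv2.projectPoints(P,cv2.Rodrigues(p["R"])[0],p["t"],K,p["dist_coeffs"])[0][:,0])
a=cv2.resize(cv2.imread("pics/scene0.png")[0:100,370:480],None,fx=5,fy=5,interpolation=cv2.INTER_CUBIC)
cv2.imwrite("pics/a3.png",a)
```

```text
[[418.33424409  82.96307471]
 [431.58188157  81.36694122]
 [404.87970951  84.57220282]
 [419.30886237  76.5905539 ]
 [422.06766281  58.83985483]]
```

View pics/a3.png

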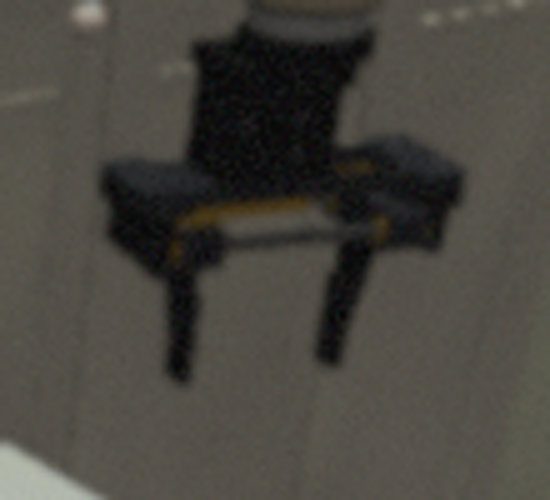

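Same offset in the start picture: tips at (406,76.6) and (435.6,72.6), about 8 px above the projection. So either the drawn fingers end higher or there's a bias. I'll lower to just above the fin and look from there.

Request:
{"op": "drive_tool", "data": {"commands": "0 -0.07 0.5 0 0 0 0.45;0 0 0.6 0 0 0 0.45;0 0 0 0 0 0 0.45;0 0 0 0 0 0 0.45"}}

```text
t: 3.92
ee_pos: [0.5811, -0.1659, 0.0733]
eef_rot: [-1.503, -2.755, 0.0]
force: [0.1, -0.2, 0.3]
grip_width: 0.454
grip_force: 0.0
```

Run:
```python
from h import *
to((.583,-.1665,.039))
im=env.camera('scene');t=env.camera('top')
cv2.imwrite("pics/a4s.png",im);cv2.imwrite("pics/a4t.png",t)
f=lambda im,x,y,w,h,k:cv2.resize(cv2.convertScaleAbs(im[y:y+h,x:x+w],alpha=1.6),None,fx=k,fy=k,interpolation=cv2.INTER_CUBIC)
cv2.imwrite("pics/a4.png",np.hstack([f(im,210,260,80,100,5),f(t,390,150,80,100,5)]))
```

```text
t 3.9167 tcp [ 0.5811 -0.1659  0.0733] yaw x 122.77 tilt [-0.0027  0.0012] shift/.04 [-0.04   0.034  0.858] F [ 0.1 -0.2  0.3] w 0.454
```

View pics/a4.png

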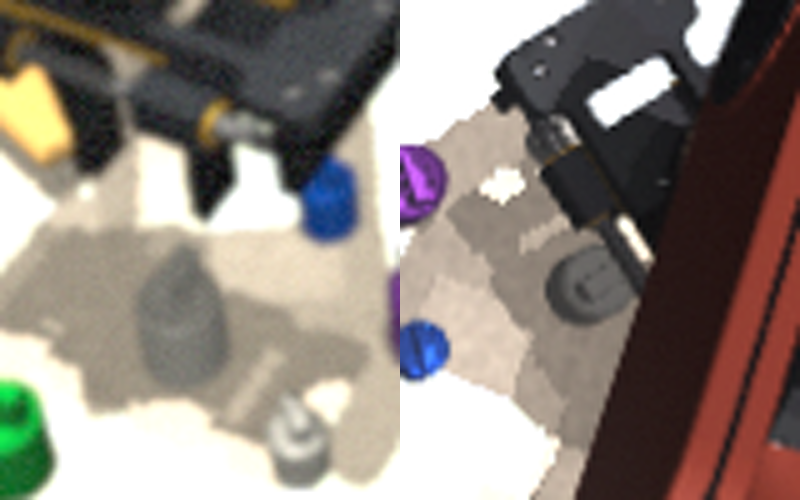

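Scene crop: fin at (185,245), with the finger tips near (205,220) and (100,172) above it. The top crop puts the gripper over the cap. I'll go down to just above the bell top, keeping the fingers wide.

Request:
{"op": "drive_tool", "data": {"commands": "-0.03 0.02 0 0 0 0 0.6;0 0 0 0 0 0 0.6;0 0 0.3 0 0 0 0.6;0 0 0.3 0 0 0 0.6;0 0 0.2 0 0 0 0.6;0 0 0 0 0 0 0.6;0 0 0 0 0 0 0.6"}}

```text
t: 4.6
ee_pos: [0.5825, -0.1673, 0.0403]
eef_rot: [-1.505, -2.754, 0.0]
force: [-0.3, -0.7, 0.3]
grip_width: 0.597
grip_force: 0.0
```

Run:
```python
from h import *
to((.583,-.1665,.039))
im=env.camera('scene');t=env.camera('top')
f=lambda im,x,y,w,h,k:cv2.resize(cv2.convertScaleAbs(im[y:y+h,x:x+w],alpha=1.6),None,fx=k,fy=k,interpolation=cv2.INTER_CUBIC)
cv2.imwrite("pics/a5.png",np.hstack([f(im,200,260,80,100,5),f(t,390,150,80,100,5)]))
```

```text
t 4.6 tcp [ 0.5825 -0.1673  0.0403] yaw x 122.71 tilt [-0.0029  0.0012] shift/.04 [0.009 0.022 0.033] F [-0.3 -0.7  0.3] w 0.597
```

View pics/a5.png

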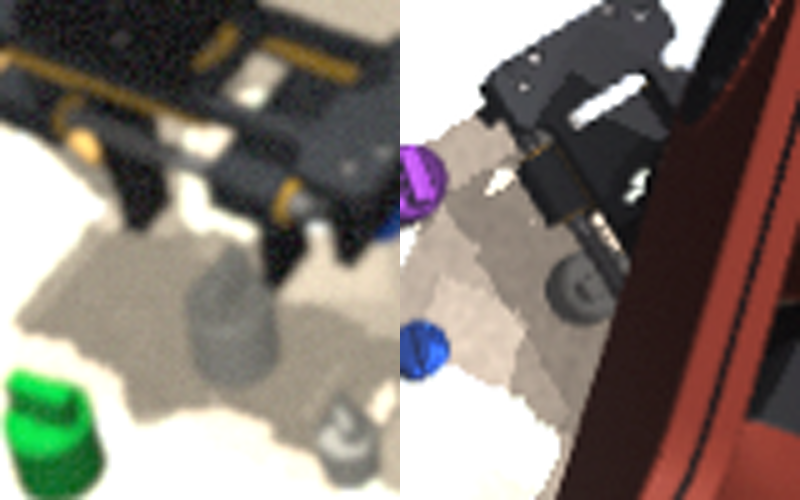

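In the scene crop the tips are at (140,230) and (275,285), on either side of the fin at (232,260), and there's no contact force. A gentle close will show whether the fingers are at fin height; I expect an opening of about 0.115.

Request:
{"op": "drive_tool", "data": {"commands": "0 0 0 0 0 0 0.3;0 0 0 0 0 0 0.3;0 0 0 0 0 0 0.2;0 0 0 0 0 0 0.2;0 0 0 0 0 0 0.14;0 0 0 0 0 0 0.14;0 0 0 0 0 0 0.05;0 0 0 0 0 0 0.05;0 0 0 0 0 0 0.05;0 0 0 0 0 0 0.05"}}

```text
t: 5.53
ee_pos: [0.5837, -0.1677, 0.042]
eef_rot: [-1.506, -2.757, 0.0]
force: [0.3, -0.3, 0.7]
grip_width: 0.061
grip_force: 0.0
```

It closed below the fin's thickness with no grip, so the fingers are not around the fin. I'll look at the closed tips.

Run:
```python
from h import *
to((.583,-.1665,.039))
im=env.camera('scene');s=env.read_state()
p=env.camera_params('scene');f=240/np.tan(np.radians(p["vertical_fov"]/2))
K=np.array([[f,0,p["cx"]],[0,f,p["cy"]],[0,0,1]])
P=np.array([s["ee_pos"]+[0,0,d] for d in (0,.02,.04)])
uv=cv2.projectPoints(P,cv2.Rodrigues(p["R"])[0],p["t"],K,p["dist_coeffs"])[0][:,0];print(uv)
c=cv2.resize(cv2.convertScaleAbs(im[250:335,200:300],alpha=1.8),None,fx=7,fy=7,interpolation=cv2.INTER_CUBIC)
for q in uv: cv2.circle(c,tuple(int(v) for v in ((q-[200,250])*7+3)),4,(0,0,255),1)
cv2.imwrite("pics/a6.png",c)
```

```text
t 5.5333 tcp [ 0.5837 -0.1677  0.042 ] yaw x 122.71 tilt [-0.  0.] shift/.04 [0.035 0.002 0.075] F [ 0.3 -0.3  0.7] w 0.061
[[244.09858313 317.30016146]
 [242.92335544 310.59826183]
 [241.70942883 303.68129025]]
```

View pics/a6.png

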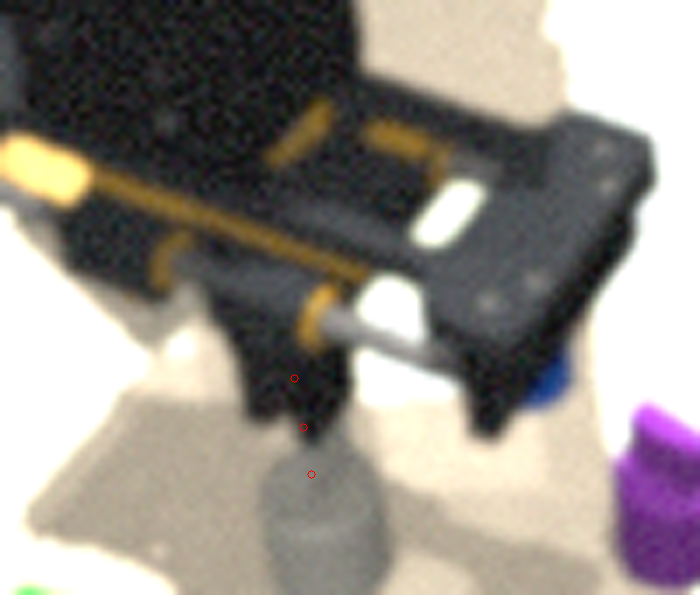

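The closed tips, at crop (265,415) and (310,440), sit about where TCP + 20 mm projects. So the real fingertips are roughly 20 mm higher than reported, right above the fin. That was my 10th picture, so from here I go by numbers. I'll open, lower 16 mm in small steps and watch the force.

Request:
{"op": "drive_tool", "data": {"commands": "0 0 0 0 0 0 0.5;0 0 0 0 0 0 0.5;0 0 0 0 0 0 0.5;0 0 0 0 0 0 0.5;0 0 0.1 0 0 0 0.5;0 0 0.1 0 0 0 0.5;0 0 0.1 0 0 0 0.5;0 0 0.1 0 0 0 0.5;0 0 0 0 0 0 0.5;0 0 0 0 0 0 0.5"}}

```text
t: 6.42
ee_pos: [0.5833, -0.1675, 0.0254]
eef_rot: [-1.505, -2.756, 0.0]
force: [-1.3, 0.3, 0.0]
grip_width: 0.498
grip_force: 0.0
```

Request:
{"op": "drive_tool", "data": {"commands": "0 0 0 0 0 0 0.3;0 0 0 0 0 0 0.3;0 0 0 0 0 0 0.2;0 0 0 0 0 0 0.2;0 0 0 0 0 0 0.14;0 0 0 0 0 0 0.14;0 0 0 0 0 0 0.05;0 0 0 0 0 0 0.05;0 0 0 0 0 0 0.05"}}

```text
t: 7.17
ee_pos: [0.5837, -0.1677, 0.0261]
eef_rot: [1.506, 2.757, 0.0]
force: [0.5, -0.1, -0.0]
grip_width: 0.063
grip_force: 0.0
```

Still nothing, and no force. I'll settle the gripper's true offset by triangulating features seen in both views: the body slot and the end-plate screw.

Run:
```python
from h import *
from scipy.spatial.transform import Rotation as Ro
np.set_printoptions(precision=4,suppress=True)
R=Ro.from_rotvec([-1.505,-2.755,0]).as_matrix()
for nm,a,b,e in [("slot a5",(430.6,170.2),(251,275.6),(.5825,-.1673,.0403)),("screw a4",(418.6,163.6),(267.6,279),(.5811,-.1659,.0733)),("screw a4'",(418.6,163.6),(275.6,274.6),(.5811,-.1659,.0733))]:
    P,r=tri(a,b); print(nm,P,r,"tool",R.T@(P-e))
# now: colours of finger/dark mask lowest points
im=env.camera('scene');cv2.imwrite('pics/b1s.png',im);t=env.camera('top');cv2.imwrite('pics/b1t.png',t)
to((.583,-.1665,.039))
g=im.max(2)
for v in range(296,345,3): print(v,' '.join('%3d'%x for x in g[v,226:276:2]))
```

```text
slot a5 [ 0.6279 -0.1435  0.1827] 0.026605374109123666 tool [-0.0042  0.0509 -0.1425]
screw a4 [ 0.642  -0.1211  0.1752] 0.025601345993134423 tool [ 0.005   0.0753 -0.1019]
screw a4' [ 0.643  -0.1134  0.1826] 0.012553452262542156 tool [ 0.0109  0.0803 -0.1093]
t 7.2667 tcp [ 0.5837 -0.1678  0.026 ] yaw x 122.71 tilt [-0. -0.] shift/.04 [ 0.036  0.003 -0.324] F [ 0.5 -0.3 -0.2] w 0.054
296  74  82  47  43  48  48  49  51  44  48  44  38  45  65 117 146 101  50  50  51  52  50  50  53  54
299 163 140  93  28  30  36  43  44  46  54 106  83  49 130 199 205 202 141  54  52  49  59  80  58  52
302 150 136 109  53  27  28  26  29  28  73  86  83  89 109 134 169 190 143  48  39  46  53  55  50  53
305 142 138 130 110  45  26  25  32  28  47  58  34  46  81  83  92 101  99  66  36  30  27  33  34  29
308 104 109 103  99  69  23  28  26  18  25  15  15  28  96 130 128 103  85  62  47  28  24  19  29  19
311 103 101 104 100  84  32  28  16  23  27  13  20  24  85 129 150 152 148 136 124  84  28  20  26  19
314 101 102 102 100  93  47  28  26  32  18  16  27  62 106 122 144 146 145 148 149 116 
[... 355 characters left out ...]
  78  78  83  88  86  82  74  70  66  88  99 101 103 101 106 104 116 123 127
329 102 101  99  97 100  99  85  76  80  76  79  76  74  69  67  89 105 115 110 103 100 102 103 101  96
332 101 100  99  98 101  96  86  74  77  79  77  78  75  72  76 104 127 130 128 123 126 118 105  98  98
335  99  97  98  98 100 100 100  88  79  78  79  76  79  82 110 129 131 132 128 130 131 118 101  99  97
338  98  96  96  97  98 101 101  99  97  95  93  93  98 106 119 126 128 127 135 136 107  90 123 161 166
341 104 100  99  98 123 118 114 117 119 105  97 102 116 125 128 129 131 131 154 177 123  83 118 154 180
344 138 127 129 129 163 185 185 185 179 140 109  99 101 111 119 124 128 124 121 112  99 116  96  76 105
```

Run:
```python
from h import *
from scipy.spatial.transform import Rotation as Ro
np.set_printoptions(precision=1,suppress=True)
s=env.read_state();R=Ro.from_rotvec(s["eef_rot"]).as_matrix()
p=env.camera_params('scene');f=240/np.tan(np.radians(p["vertical_fov"]/2))
K=np.array([[f,0,p["cx"]],[0,f,p["cy"]],[0,0,1]])
for dz in (0,.02,.03,.04):
    P=np.array([s["ee_pos"]+[0,0,dz]+R@np.array([x,y,0]) for y in(-.017,-.003,.003,.017) for x in(-.0095,.0095)])
    print(dz,cv2.projectPoints(P,cv2.Rodrigues(p["R"])[0],p["t"],K,p["dist_coeffs"])[0][:,0].reshape(4,4))
im=cv2.imread('pics/b1s.png').max(2);o=cv2.imread('pics/scene0.png').max(2)
for v in range(306,324): print(v,' '.join('%3d'%x for x in im[v,230:256]))
print("start picture")
for v in range(306,324,2): print(v,' '.join('%3d'%x for x in o[v,230:256]))
print(env.grip_point_offset)
```

```text
0 [[234.9 323.  240.4 316. ]
 [241.  325.5 246.4 318.5]
 [243.6 326.6 249.  319.5]
 [249.8 329.2 255.1 322. ]]
0.02 [[233.6 316.5 239.1 309.4]
 [239.7 319.  245.3 311.9]
 [242.4 320.1 247.9 313. ]
 [248.7 322.7 254.1 315.5]]
0.03 [[232.9 313.1 238.5 306.1]
 [239.1 315.7 244.7 308.6]
 [241.8 316.8 247.4 309.6]
 [248.1 319.4 253.6 312.1]]
0.04 [[232.2 309.7 237.9 302.7]
 [238.5 312.3 244.1 305.2]
 [241.2 313.4 246.8 306.2]
 [247.6 316.  253.1 308.8]]
306 124 122 113  87  58  25  22  27  25  29  23  24  32  24  36  45  38  28  26  21  37  68  94 101  91  89
307 113 112 106  90  64  36  24  20  25  18  26  26  22  27  27  23  27  17  14  18  30  66 101 115 117 110
308 103 103  99  88  69  42  23  21  28  21  26  18  18  23  25  10  15  15  15  21  28  62  96 121 130 135
309  99 101  99  93  73  45  28  22  27  24  17  30  24  20  24  22  15  17  12  10  28  53  89 119 139 146
310  99 101  98  94  79  54  32  19  25  20  26  23  21  22  15  21  20  26  17  17  22  50  82 110 135 147
311 104 101 100 100  84  61  32  24  28  22  16  19  23  20  27  17  13  17  20  19  24  54  85 109 129 145
[... 1589 characters left out ...]
2 158 160 156 149 148 164 180 182 186 185 185
312 185 184 185 182 184 185 183 184 183 184 183 180 171 162 160 158 154 138 113 116 151 176 185 183 185 184
314 184 182 186 184 184 185 183 181 183 179 170 165 159 158 159 149 129 101  84  88 114 147 168 180 183 183
316 185 184 184 184 182 186 182 179 167 157 149 156 157 157 142 118  89  75  75  94 120 140 147 161 174 184
318 181 183 182 184 184 182 177 165 148 133 127 134 139 129 107  84  75  79 106 131 151 157 147 146 159 176
320 182 185 181 184 184 181 169 154 141 127  98  82  83  79  75  75  83 103 134 151 155 156 143 133 142 166
322 185 182 184 182 184 180 168 147 141 128 105  83  78  73  80  99 123 147 156 157 154 146 130 110 115 154
0.0187
```

This fits the fingertips being about 30 mm above the reported TCP: tips at ~0.056, just above the fin top at 0.054. The flat left tip edge at row 315 and the right tip at row 319 both match. I'll open, go down 14 mm, then close.

Request:
{"op": "drive_tool", "data": {"commands": "0 0 0 0 0 0 0.45;0 0 0 0 0 0 0.45;0 0 0 0 0 0 0.45;0 0 0 0 0 0 0.45;0 0 0.1 0 0 0 0.45;0 0 0.1 0 0 0 0.45;0 0 0.1 0 0 0 0.45;0 0 0.05 0 0 0 0.45;0 0 0 0 0 0 0.45;0 0 0 0 0 0 0.45"}}

```text
t: 8.1
ee_pos: [0.5834, -0.1676, 0.0116]
eef_rot: [-1.506, -2.757, 0.0]
force: [0.3, -0.6, 0.7]
grip_width: 0.45
grip_force: 0.0
```

Request:
{"op": "drive_tool", "data": {"commands": "0 0 0 0 0 0 0.3;0 0 0 0 0 0 0.3;0 0 0 0 0 0 0.2;0 0 0 0 0 0 0.2;0 0 0 0 0 0 0.14;0 0 0 0 0 0 0.14;0 0 0 0 0 0 0.05;0 0 0 0 0 0 0.05;0 0 0 0 0 0 0.05"}}

```text
t: 8.85
ee_pos: [0.5837, -0.1678, 0.0121]
eef_rot: [1.506, 2.757, -0.0]
force: [-0.1, -0.1, 1.0]
grip_width: 0.108
grip_force: 30.0
```

Gripped: opening 0.108 (~9.4 mm, the fin) at 30 N. Lifting 100 mm and measuring the cap in the hand.

Request:
{"op": "drive_tool", "data": {"commands": "0 0 -0.2 0 0 0 0.05;0 0 -0.4 0 0 0 0.05;0 0 -0.5 0 0 0 0.05;0 0 -0.5 0 0 0 0.05;0 0 -0.5 0 0 0 0.05;0 0 -0.4 0 0 0 0.05;0 0 0 0 0 0 0.05;0 0 0 0 0 0 0.05;0 0 0 0 0 0 0.05"}}

```text
t: 9.6
ee_pos: [0.5831, -0.1675, 0.1111]
eef_rot: [-1.505, -2.756, 0.0]
force: [0.1, 0.8, -0.8]
grip_width: 0.114
grip_force: 30.0
```

Run:
```python
from h import *
to((.55,.186,.112)); s=env.read_state(); print(s["grip_force"])
im=env.camera('scene');t=env.camera('top');cv2.imwrite('pics/b2s.png',im);cv2.imwrite('pics/b2t.png',t)
p=env.camera_params('scene');f=240/np.tan(np.radians(p["vertical_fov"]/2))
K=np.array([[f,0,p["cx"]],[0,f,p["cy"]],[0,0,1]])
P=np.array([[.583,-.1665,z] for z in(.1,.136,.154)])
print(cv2.projectPoints(P,cv2.Rodrigues(p["R"])[0],p["t"],K,p["dist_coeffs"])[0][:,0])
g=im.max(2)
for v in range(272,312,2): print(v,' '.join('%3d'%x for x in g[v,220:262]))
```

```text
t 9.6 tcp [ 0.5831 -0.1675  0.1111] yaw x 122.72 tilt [-0.0012  0.0005] shift/.04 [ 7.882  4.081 -0.017] F [ 0.1  0.8 -0.8] w 0.114
29.999192655086517
[[241.05730012 296.75741532]
 [238.71491693 283.34021665]
 [237.4882393  276.32234167]]
272 186 195 197 194 185 151 101  50  26  18  22  28  24  25  30  25  23  24  27  30  25  28  26  24  12  12  39  80 108 119 120 120 114 102  90  79  71  60  52  49  43  37
274 179 180 185 192 196 188 155  97  50  24  21  14  25  11  24  19  25  22  18  19  22  22  11  25  20  12  46 103 155 182 189 194 192 186 175 165 149 130 114  99  79  56
276 190 189 182 184 180 187 179 137  79  36  23  24  24  22  26  27  32  24  19  15  20  18  12  13  19  21  40  97 159 190 201 202 201 201 199 197 196 196 194 188 173 153
278 196 196 190 187 184 177 159 126  82  40  21  20  26  38  50  58  55  36  16  19  12  25  18  15  15  14  30  72 126 172 192 199 201 201 203 199 199 198 201 203 201 190
280 200 198 196 191 188 167 140 109  76  42  20  27  44  61  70  71  66  48  31  21  15  22  13  13  24  13  26  65 124 173 194 202 200 201 200 196 197 197 203 204 204 189
2
[... 1878 characters left out ...]
 203 203 204
304 146 145 145 145 145 145 145 147 146 142 133 126 124 121 118 105  93 104 125 137 134 125 129 135 129 137 159 179 191 200 203 200 203 203 199 198 196 195 191 192 192 191
306 121 121 123 124 124 123 124 127 129 124 110 100  98 100  98  99  98 106 131 148 157 145 130 123 122 119 127 134 150 159 167 168 167 165 160 159 156 151 151 154 153 154
308 117 113 111 108 101 102 101 102 101 100  99  96  97  98 100 100 101 100  99 104 115 120 119 118 119 119 116 119 122 133 138 144 147 146 146 147 147 147 147 149 144 145
310 113 106 102  99  99 100 100 101 100 100 104  98  99 101  96 102 100 102 100 101 110 116 117 118 114 118 116 119 121 132 141 147 146 148 146 148 150 150 149 149 147 144
```

The cap is in the hand: its rim bottom is at row ~303 and its sides at columns 232 to 249.5. That matches a cap at (0.583,-0.1665) with its underside at 0.100, so it didn't shift when gripped, and underside z is about reported z − 0.0115. Carrying it over the post.

Request:
{"op": "drive_tool", "data": {"commands": "0.3 0.155 0 0 0 0 0.05;0.6 0.31 0 0 0 0 0.05;0.75 0.39 0 0 0 0 0.05;0.75 0.39 0 0 0 0 0.05;0.75 0.39 0 0 0 0 0.05;0.75 0.39 0 0 0 0 0.05;0.75 0.39 0 0 0 0 0.05;0.75 0.39 0 0 0 0 0.05;0.75 0.39 0 0 0 0 0.05;0.75 0.39 0 0 0 0 0.05;0.6 0.31 0 0 0 0 0.05;0.35 0.175 0 0 0 0 0.05"}}

```text
t: 10.7
ee_pos: [0.5491, 0.1882, 0.1111]
eef_rot: [-1.502, -2.757, 0.0]
force: [0.4, -0.1, 0.5]
grip_width: 0.113
grip_force: 30.0
```

Request:
{"op": "drive_tool", "data": {"commands": "0 0 0.2 0 0 0 0.05;0 0 0.3 0 0 0 0.05;0 0 0.3 0 0 0 0.05;0 0 0.2 0 0 0 0.05;0 0 0 0 0 0 0.05;0 0 0 0 0 0 0.05;0 0 0 0 0 0 0.05;0 0 0 0 0 0 0.05"}}

```text
t: 11.37
ee_pos: [0.5517, 0.184, 0.0727]
eef_rot: [1.507, 2.756, 0.001]
force: [0.4, 0.6, -1.3]
grip_width: 0.117
grip_force: 30.0
```

Run:
```python
from h import *
to((.5504,.1849,.071))
im=env.camera('scene');t=env.camera('top');cv2.imwrite('pics/b3s.png',im);cv2.imwrite('pics/b3t.png',t)
p=env.camera_params('scene');f=240/np.tan(np.radians(p["vertical_fov"]/2))
K=np.array([[f,0,p["cx"]],[0,f,p["cy"]],[0,0,1]])
P=np.array([[.55,.186,z] for z in(.049,.06,.096,.114)])
print(cv2.projectPoints(P,cv2.Rodrigues(p["R"])[0],p["t"],K,p["dist_coeffs"])[0][:,0])
g=im.max(2)
for v in range(216,256,2): print(v,' '.join('%3d'%x for x in g[v,364:398]))
```

```text
t 11.3667 tcp [0.5517 0.184  0.0727] yaw x 122.66 tilt [0.0011 0.0002] shift/.04 [ 0.036 -0.016  0.042] F [ 0.4  0.6 -1.3] w 0.117
[[380.92568655 240.84754407]
 [381.38469465 237.21249242]
 [382.93643403 224.93380142]
 [383.7421082  218.56474688]]
216 102 103  96  90  83  79  70  68  70  77  81  82  69  40  29  15  17  28  57  89 106  99  74  38  24  15  40  94 150 187 198 199 200 199
218  70  68  69  69  71  76  83  98 120 127 125 110  86  53  33  22  25  29  48  62  68  56  43  26  20  19  58 113 165 190 197 199 199 198
220  66  81  95 106 115 110 103  98  96  91  85  75  59  35  22  23  32  51  66  73  66  51  29  18  19  27  78 131 174 194 202 200 198 200
222  81  89  96  91  89  84  77  74  76  77  76  71  56  35  27  34  56  70  75  76  63  46  33  15  15  39  96 151 186 198 199 198 197 200
224  74  72  77  75  73  76  74  77  74  76  74  67  52  35  24  40  62  72  77  73  63  41  25  20  26  58 113 155 185 196 199 201 197 200
226  73  75  75  75  75  73  75  76  77  76  75  71  65  64  60  65  69  74  77  69  58  38  25  25  40  58  79  98 130 158 181 193 197 202
228  73  74 
[... 1247 characters left out ...]

246 101 107 104  93  84  78  74  74  72  75  76  74  67  69  70  75  80  74  77  72  71  77  79  82  81  83  89  87  84  78  74  68  68  67
248  75  88 107 119 118 101  86  80  78  76  73  72  71  72  67  70  75  76  73  72  71  74  74  75  74  74  79  86  85  86  77  77  68  66
250  74  69  77  94 114 125 120 105  83  77  76  74  71  71  72  73  81  82  75  75  74  73  76  74  75  74  77  78  79  76  77  80  76  72
252  70  68  69  70  79  94 112 126 119 105  87  75  70  67  70  74  76  74  71  68  72  73  75  80  85  88  83  83  79  77  75  74  73  71
254  71  71  71  71  67  71  77  95 115 125 121 103  82  72  73  74  73  76  72  74  74  74  83  88  93  93  94  95  91  91  90  87  83  80
```

The fin sits between the fingers at column ~382.5; I predicted 383. The lateral error is about 1.5 mm, so I'll make a small correction and then lower onto the tip, watching the force.

Request:
{"op": "drive_tool", "data": {"commands": "0.03 -0.01 0 0 0 0 0.05;0 0 0.1 0 0 0 0.05;0 0 0.1 0 0 0 0.05;0 0 0.1 0 0 0 0.05;0 0 0.1 0 0 0 0.05;0 0 0 0 0 0 0.05;0 0 0 0 0 0 0.05;0 0 0 0 0 0 0.05"}}

```text
t: 12.13
ee_pos: [0.5499, 0.1852, 0.0559]
eef_rot: [-1.506, -2.757, 0.0]
force: [-0.3, -0.3, -0.7]
grip_width: 0.111
grip_force: 30.0
```

```bash
python3 -c "
from h import *
to((.5504,.1849,.05))"
```

```text
t 12.1333 tcp [0.5499 0.1852 0.0559] yaw x 122.71 tilt [-0.0003 -0.0001] shift/.04 [-0.013  0.006  0.148] F [-0.3 -0.3 -0.7] w 0.111
```

Request:
{"op": "drive_tool", "data": {"commands": "0 0 0.1 0 0 0 0.05;0 0 0.1 0 0 0 0.05;0 0 0.1 0 0 0 0.05;0 0 0 0 0 0 0.05;0 0 0 0 0 0 0.05"}}

```text
t: 12.55
ee_pos: [0.5497, 0.1851, 0.0435]
eef_rot: [-1.506, -2.757, 0.001]
force: [-0.6, 0.7, -0.8]
grip_width: 0.112
grip_force: 30.0
```

```bash
python3 -c "
from h import *
to((.5504,.1849,.03))"
```

```text
t 12.55 tcp [0.5497 0.1851 0.0435] yaw x 122.71 tilt [-0.0007 -0.0002] shift/.04 [-0.013  0.012  0.338] F [-0.6  0.7 -0.8] w 0.112
```

The underside is ~0.032, well below the tip, with no side force, so the post is inside the mouth. Now pressing in small steps.

Request:
{"op": "drive_tool", "data": {"commands": "0 0 0.05 0 0 0 0.05;0 0 0.05 0 0 0 0.05;0 0 0 0 0 0 0.05"}}

```text
t: 12.8
ee_pos: [0.5507, 0.1849, 0.0406]
eef_rot: [1.505, 2.756, 0.0]
force: [-0.3, -2.3, 2.1]
grip_width: 0.115
grip_force: 30.0
```

Request:
{"op": "drive_tool", "data": {"commands": "0 0 0.05 0 0 0 0.05;0 0 0.05 0 0 0 0.05;0 0 0 0 0 0 0.05"}}

```text
t: 13.05
ee_pos: [0.5512, 0.185, 0.0377]
eef_rot: [1.505, 2.755, 0.001]
force: [-1.2, -2.7, 4.3]
grip_width: 0.11
grip_force: 30.0
```

Request:
{"op": "drive_tool", "data": {"commands": "0 0 0.05 0 0 0 0.05;0 0 0.05 0 0 0 0.05;0 0 0 0 0 0 0.05"}}

```text
t: 13.3
ee_pos: [0.55, 0.185, 0.0313]
eef_rot: [1.506, 2.757, -0.0]
force: [3.0, -1.2, -4.6]
grip_width: 0.11
grip_force: 30.0
```

The force rose, then turned negative at z 0.031: that's the click, with the bumps drawing the cap down. Pressing home.

Request:
{"op": "drive_tool", "data": {"commands": "0 0 0.05 0 0 0 0.05;0 0 0.05 0 0 0 0.05;0 0 0 0 0 0 0.05;0 0 0 0 0 0 0.05"}}

```text
t: 13.63
ee_pos: [0.5507, 0.1854, 0.0299]
eef_rot: [1.505, 2.757, 0.001]
force: [-3.4, -2.2, 12.5]
grip_width: 0.111
grip_force: 30.0
```

Request:
{"op": "drive_tool", "data": {"commands": "0 0 0.05 0 0 0 0.05;0 0 0.05 0 0 0 0.05;0 0 0 0 0 0 0.05;0 0 0 0 0 0 0.05"}}

```text
t: 13.97
ee_pos: [0.5522, 0.1858, 0.0295]
eef_rot: [1.504, 2.755, 0.004]
force: [-11.8, -3.2, 32.1]
grip_width: 0.112
grip_force: 30.3
```

Home at z 0.0295, as predicted. 32 N is more than needed, so I'll ease back to about 18 N.

Request:
{"op": "drive_tool", "data": {"commands": "0 0 -0.03 0 0 0 0.05;0 0 -0.03 0 0 0 0.05;0 0 0 0 0 0 0.05;0 0 0 0 0 0 0.05;0 0 0 0 0 0 0.05"}}

```text
t: 14.38
ee_pos: [0.5514, 0.1857, 0.0296]
eef_rot: [1.505, 2.756, 0.003]
force: [-5.4, -2.8, 18.4]
grip_width: 0.111
grip_force: 30.0
```

Run:
```python
from h import *
to((.5504,.1849,.0295))
im=env.camera('scene');to((.5504,.1849,.0295))
p=env.camera_params('scene');f=240/np.tan(np.radians(p["vertical_fov"]/2))
K=np.array([[f,0,p["cx"]],[0,f,p["cy"]],[0,0,1]])
P=np.array([[.55,.186,z] for z in(.018,.054,.072)])
print(cv2.projectPoints(P,cv2.Rodrigues(p["R"])[0],p["t"],K,p["dist_coeffs"])[0][:,0])
g=im.max(2)
for v in range(230,262,2): print(v,' '.join('%3d'%x for x in g[v,366:398]))
```

```text
t 14.3833 tcp [0.5514 0.1857 0.0296] yaw x 122.73 tilt [0.0025 0.0005] shift/.04 [-0.002 -0.032  0.003] F [-5.4 -2.8 18.4] w 0.111
t 14.4333 tcp [0.5515 0.1857 0.0296] yaw x 122.73 tilt [0.0026 0.0005] shift/.04 [-0.002 -0.033  0.003] F [-4.3 -3.2 19.6] w 0.114
[[379.66820688 250.8129854 ]
 [381.13347416 239.20182941]
 [381.89337301 233.18567824]]
230  74  79  77  78  78  83  90  96  85  62  38  21  26  21  17  36  52  60  53  36  22  19  21  29  44  57  68  68  73  89 114 149
232  74  76  77  79  78  75  76  77  75  54  31  21  21  25  33  49  66  66  55  36  20  20  17  33  49  63  69  67  66  66  70  84
234  75  77  73  76  75  74  74  82  87  69  46  29  27  36  52  67  72  63  46  33  15  13  28  34  58  65  67  68  68  67  68  67
236  75  72  75  78  74  80  88 104 110  86  55  23  43  54  71  77  74  59  39  16  24  18  23  42  58  64  67  67  66  67  68  65
238  73  81  82  85  86  85  91  88  79  63  33  32  44  62  74  80  73  58  37  24  11  30  38  53  65  67  68  67  64  65  69  69
240  81  82  79  87  85  86  86  84  71  59  59  55  59  67  74  73  64  48  24  26  29  4
[... 661 characters left out ...]
  72  75  76  75  77  77  75  78  75  76
252  68  71  77  96 115 123 119 104  80  72  73  74  72  77  75  77  77  75  76  69  71  69  73  75  76  83  83  81  79  78  80  74
254  72  72  71  71  81  96 115 128 118 101  86  76  75  75  78  77  78  75  74  74  75  74  75  79  88  92  95  93  94  95  94  96
256  72  72  70  70  73  69  75  94 112 125 121 105  86  75  78  78  76  76  73  75  73  76  83  87  92  97  99 103 111 119 125 125
258  69  71  72  70  72  70  70  73  76  93 115 124 120 105  85  78  76  76  76  77  77  84  96 104 114 121 130 132 132 118 108  94
260  68  69  72  71  74  69  72  68  72  71  77  95 116 126 121 105  88  78  86  94 107 117 127 132 131 120 109  95  86  81  78  77
```

The fin is at column ~381.5 against a prediction of 381.9, z sits at the seat value, and the push is a steady ~19 N with the grip at 30 N. Handing in.

```bash
python3 -c "
from station import env
print(env.job_done())"
```

```text
the job is handed in; nothing more can be done
None
```

The job is handed in at 14.4 s: the cap clicked onto the bare post and went home at the expected height, held at the end with about 19 N of downward push and a 30 N grip. I saw no verdict from the judge.

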